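# Refill the walnut crock from the spring-gate dispenser

## Robot

A 7-joint arm with a two-finger parallel gripper is mounted at the origin on the work surface. World frame = base frame: x ahead of the robot, y to its left, z up, the work surface at z = 0. Lengths are in mm, angles in rad, forces in N, time in s.
With the tool pointing down it reaches from about 400 to 900 mm from the base axis. Payload 5.5 kg.
Tool frame: the origin (TCP) lies at the very end of the fingers, on their centre line; the grasp point (between the pads) lies bot.grip_point_offset behind it (bot.grip_point_offset is the distance from the TCP to the grasp point, in mm); z points along the fingers, y is the line along which they close (so a half turn about z gives the same grasp; the last joint's range is limited). The gripper opens to 85 mm and grips with 20 to 120 N. Pads are 22 mm wide; open, the fingers measure 114 mm over their backs; the gripper's body (76 mm by 85 mm) begins 54 mm behind the grasp point. The pads swing forward as they close: fully open they stand 13 mm farther back than shut.
Start: joints at [-1.037, 0.501, -0.427, 1.55, 0.221, 1.138, -0.21], TCP at [173.837, 626.323, 202.21] pointing down, gripper open.
Joint ranges: [-2.88, 2.88], [-0.31, 2.03], [-1.54, 1.56], [0.2, 2.42], [-1.41, 4.55], [0.19, 2.02], [-2.57, 2.57]. Speed limits (rad/s): [2.57, 2.57, 3.14, 3.14, 3.14, 3.14, 3.14].

## Interface

Orientations are given as a unit quaternion [x, y, z, w].
In Python, from plant import bot gives the robot as it stands.
- The arm moves only by the tool drive_tool, never from a script. Its argument "moves" is a list of rows, each a list of 3 entries, a list of its own where there are three numbers: the shift along the tool's x, y, z scaled (see below), then the turn about the tool's z scaled (see below), then the finger opening in mm, from 0 to 85.4. In form: [[[x, y, z], turn, jaw], ...]. A call has 1 to 20 rows; each row shifts and turns the commanded pose from where the row before left it, along the tool's axes as they then stand; what a row does not reach is not made up. The controller multiplies each number of a shift by 0.02 m and each number of a turn by 0.5 rad. A row lasts 1/8 s, in which the tool goes at most 62.5 mm and 10.7 degrees, less where a joint would pass 70% of its speed; a pose out of reach is approached as far as the arm can. A call with a number of a shift or a turn outside -1 to 1 is refused whole. A call with a gripper value outside its range is refused whole. The fingers move at their own pace and stop on an object; "grip_force" is the grip in N (left out, the last holds). Time passes only in rows, so rows that do not move let the fingers close. It gives the time, the measured TCP pose, the force, the opening and the grip force at its end, in the units of the state.
- bot.get_state(): the state, without advancing time (a new reading comes with each control period).
- bot.grab_frame(name): name is "scene" or "top" or "wrist"; returns a dict with "color" (384x512x3 uint8, red, green, blue), "depth" (384x512 float32, mm along the optical axis (not along the pixel's ray), 0 where there is no reading), "camera_matrix" (3x3 intrinsics, pixels), "position" and "attitude" of the camera in the world; the wrist camera has in their place "hand_eye" (4x4, takes a point from camera to tool coordinates, whose origin is the TCP and whose axes are the flange's). Camera axes: x right, y down, z forward; pixel columns grow to the right and rows downward; lengths in mm; the calibration is good to about 2 mm. The wrist camera is an equidistant fisheye: a pixel r from the principal point sees the ray r / f radians off the axis. A picture is of the moment at which its call begins: read the wrist's pose just before it.
- bot.sign_off(): hands the job in; it is judged then, once.
The state is a dict: "time": time; "joint_positions": joint angles; "joint_velocities": joint speeds; "tau": joint torques, N m; "position": TCP position; "tcp_rot": TCP orientation; "force": force on the tool from outside, world axes, zero at the start; "wrist_torque": the same for the moment, N m; "grip_width": opening from 0.0 (shut) to 1.0 (fully open); "gripper_force": force on a finger pad.
Only numpy, scipy, OpenCV 4.12 (cv2) and the standard library are available. Lean on these libraries where they do the work, as an engineer would, in place of code of your own. Each camera call takes 0.05 s, during which the arm holds its last target. There are 200 camera calls.

## Task

Fill the blue crock with walnuts: take its lid off by the knob and set it down gently, right way up, on the round cork mat, and leave it there. Then pull the dispenser's sprung gate knob right out to its stop and hold it there until all three walnuts have run down the chute into the crock, and let it spring fully home again. Leave the crock and everything else on the worktop where they stand.

Things in the scene. Friction and masses are not known exactly. Their poses are not given: they have to be found in the camera images.
- dispenser: Fixed worktop nut dispenser, 308 mm tall: wooden base 140 x 110 mm, rear post, clear square hopper (54 x 54 mm outside, z 176 to 300 mm, wooden cap) holding three walnuts, steel chute below. Origin: on the worktop under the hopper's centre. Its -x axis is its front: the gate knob sticks out there and is pulled level along -x. The chute runs down towards its +y, to the crock.
- chute_lip (a point): Middle of the chute's open end (54 mm wide), 88 mm from the dispenser's axis towards its +y, 94 mm above the worktop, just clear of the lid's edge; chute side walls reach up to 140 mm above the worktop nearer the hopper. The crock's centre is about 81 mm further along the dispenser's +y.
- gate (a joint): Slide of the sprung gate under the hopper, in m: 0 = home (shut), 0.060 = out at its stop. The spring pulls it home with about 4 N at home, 9.5 N at the stop; let go, it runs home by itself in about half a second. Walnuts start to drop only near 0.045 m; held at the stop, all have run into the crock within about 1.5 s.
- gate_neck (a point): Middle of the neck of the terracotta-coloured gate knob; moves with the gate. At home 100 mm in front (-x) of the dispenser's origin, 167 mm up. A level round bar, 22 mm diameter, 36 mm long along the dispenser's x, between a rear collar (34 mm diameter) and a front disc (48 mm diameter, 12 mm thick). Grip from above, closing along the dispenser's y.
- crock: Blue round crock, loose, 0.7 to 1.2 kg, outside diameter 130 mm, 70 mm high, wall 5 mm, floor 6 mm thick. Origin: centre of its underside; z up.
- lid: Loose blue lid of the crock, 0.18 to 0.35 kg: round flange of 132 mm diameter, 7 mm thick, on a plug of 110 mm diameter, 6 mm deep, that hangs loosely in the crock's mouth; total height with the knob 44 mm. Origin: centre of the plug's underside (64 mm above the worktop when on the crock, 6 mm when on the mat); z up.
- lid_knob (a point): Middle of the grip of the light wooden knob on the lid: an upright cylinder of 27 mm diameter, 22 mm tall, centred 33 mm above the lid's origin (11 mm of it above this point).
- mat: Fixed round cork mat, 180 mm diameter, 6 mm thick, where the lid goes. Origin: centre of its underside.
- nut0: Walnut, brown ball of 36 mm diameter, 14 g; origin at its centre. Starts in the hopper, number 1 from the bottom.
- nut1: Walnut, brown ball of 36 mm diameter, 14 g; origin at its centre. Starts in the hopper, number 2 from the bottom.
- nut2: Walnut, brown ball of 36 mm diameter, 14 g; origin at its centre. Starts in the hopper, number 3 from the bottom.
- mug: Bystander: white mug, 80 mm diameter, 90 mm high; origin centre of underside.
- flask: Bystander: green water bottle, 68 mm diameter, about 190 mm high; origin centre of underside.
- bowl: Bystander: dark wooden bowl, 150 mm diameter, 60 mm high; origin centre of underside.
- spatula: Bystander: spatula with a wooden handle lying on the worktop, 260 mm long along its x; origin under its middle.
Not all that is in view belongs to the job. Leave any turquoise look-alike of the crock alone.

How it is judged:
By the outcome, as a careful person would: the job done as asked, in the order asked, and still so for the second after the job is handed in, with the robot touching nothing.
It also fails if it takes over 69 s, if anything falls off the work surface, if the arm or the gripper's body presses on something with over 40 N, if the wrist force passes 120 N, or if a joint passes its speed limit or range.

## Working session

There is one attempt and no reset: what is moved stays moved. The work goes in short steps, Python scripts to look and compute and a tool call to move; the robot and the scene stay as the last step left them, time stands still between calls to the robot, and variables do not carry over. Pictures are saved under pics/ and viewed, at most 11 in all, crops included, and the job is handed in when it is done.

Besides the shell and the picture viewer there is one more tool, called after "Emit:" by a JSON object that holds its "name" and its "arguments". drive_tool: Moves the arm, as the interface text tells. Shifts and turns lie within -1 to 1; 1 stands for 0.02 m of shift or 0.5 rad of turn. Its arguments: {"type":"object","properties":{"moves":{"type":"array","items":{"type":"array"}},"grip_force":{"type":"number"}},"required":["moves"]}

```bash
mkdir -p pics; ls; cat > h.py <<'E'
import numpy as np, cv2
from scipy.spatial.transform import Rotation as R
from plant import bot
def save(n,f): cv2.imwrite(f'pics/{f}.png',n['color'][:,:,::-1])
def pts(f):
    K=np.array(f['camera_matrix']);d=f['depth'];v,u=np.indices(d.shape)
    P=np.stack([(u-K[0,2])/K[0,0]*d,(v-K[1,2])/K[1,1]*d,d],-1)
    a=np.array(f['attitude']);M=a if a.shape==(3,3) else R.from_quat(a).as_matrix()
    W=P@M.T+np.array(f['position']); W[d==0]=np.nan
    return W
E
python3 - <<'E'
from h import *
import pickle
s=bot.get_state();print(s,bot.grip_point_offset)
t=bot.grab_frame('top');c=bot.grab_frame('scene')
pickle.dump((t,c),open('f.pkl','wb'))
print(t['position'],t['attitude'],c['position'],c['attitude'])
save(t,'top0');save(c,'scene0')
E
```

```text
pics
{'time': 0.0, 'joint_positions': array([-1.03680912,  0.50188136, -0.42675732,  1.55146353,  0.2207842 ,
        1.13827967, -0.21029952]), 'joint_velocities': array([ 1.84091729e-03, -1.49890395e-03, -2.03284978e-04, -1.24149763e-03,
       -3.91163235e-05, -7.27315181e-05,  1.81591124e-04]), 'tau': array([ 4.91224375e-05, -5.69510329e+01, -5.81611454e+00, -2.80934662e+01,
        1.05828294e-02,  1.17626906e-02, -1.79066426e-06]), 'position': array([173.71950903, 625.57012465, 201.12975692]), 'tcp_rot': array([ 1.34969524e-01,  9.90849255e-01, -9.75843574e-04, -1.71189256e-04]), 'force': array([ 0.34052899, -0.20932435,  0.02309715]), 'wrist_torque': array([ 0.0359741 , -0.06092481,  0.0362953 ]), 'gripper_force': 0.0, 'grip_width': 1.002487271528176} 18.700000000000003
[ 340.0762946   -22.24561753 1303.22781992] [ 0.7313534  -0.67242722  0.07879918 -0.08218592] [1078.61469256 -553.00165558 1291.78669651] [ 0.9001909   0.33681933 -0.10182062 -0.25659628]
```

View pics/top0.png

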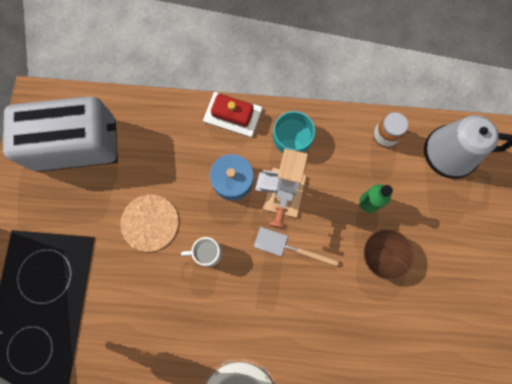

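View pics/scene0.png

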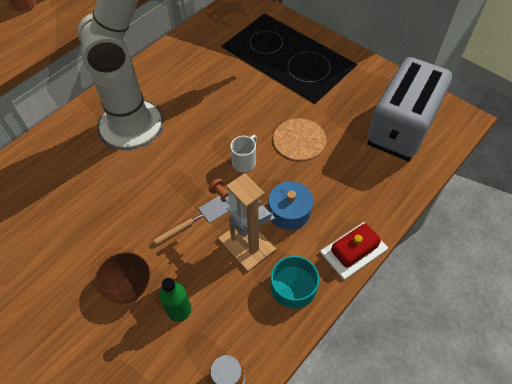

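The top view shows the blue lidded crock with a light wooden knob at (232,177), and the open turquoise look-alike at (293,132). The mat is at (150,223), the gate knob at about (279,217), the hopper cap at (293,163) and the mug at (206,252). The blue one with the lid and wooden knob fits the description. I'll measure it and confirm in a crop.

```bash
python3 - <<'E'
from h import *
import pickle
t,c=pickle.load(open('f.pkl','rb'))
for n,f in (('top',t),('scene',c)):
    W=pts(f);h=cv2.cvtColor(f['color'],cv2.COLOR_RGB2HSV);H,S,V=[h[...,i].astype(int) for i in range(3)]
    z=W[...,2];v,u=np.indices(z.shape)
    def fit(name,m):
        m=m.astype(np.uint8);k,l,st,ce=cv2.connectedComponentsWithStats(m)
        i=1+np.argmax(st[1:,4]);q=l==i;p=W[q];
        (cx,cy),r=cv2.minEnclosingCircle(p[:,:2].astype(np.float32))
        print(n,name,st[i],'mean',np.nanmean(p,0).round(1),'circ',round(cx,1),round(cy,1),round(r,1),'z',np.nanpercentile(z[q],[2,50,98]).round(1))
        return q
    fit('lid',(H>100)&(H<115)&(S>130)&(z>68)&(z<84))
    x0,y0=(232,177) if n=='top' else (291,202)
    near=(abs(u-x0)<25)&(abs(v-y0)<25)
    fit('knobtop',near&(z>98)&(z<116)&((H<30)|(H>170)))
    fit('mat',(H>5)&(H<20)&(z>3.5)&(z<12)&(np.hypot(u-(150 if n=='top' else 300),v-(223 if n=='top' else 140))<32))
    q=fit('gate',((H<8)|(H>172))&(S>110)&(z>130)&(z<200)&(np.hypot(u-(279 if n=='top' else 219),v-(217 if n=='top' else 188))<25))
    q=fit('cap',(z>296)&(z<320)&(S>50)&(abs(u-(293 if n=='top' else 245))<60)&(abs(v-(170 if n=='top' else 200))<60))
    p=W[q][:,:2].astype(np.float32);print(cv2.minAreaRect(p))
    fit('mug',(z>80)&(z<100)&(S<60)&(np.hypot(u-(206 if n=='top' else 243),v-(252 if n=='top' else 150))<25))
a=cv2.resize(t['color'][110:270,120:330],None,fx=3.6,fy=3.6,interpolation=3)
cv2.imwrite('pics/crop.png',a[:,:,::-1])
E
```

```text
Traceback (most recent call last):
ValueError: attempt to get argmax of an empty sequence
```

```bash
python3 - <<'E'
from h import *
import pickle
t,c=pickle.load(open('f.pkl','rb'))
for n,f,L in (('top',t,[(225,185),(232,174),(150,223),(279,220),(293,163),(206,252),(350,330),(265,187),(100,280),(80,30)]),('scene',c,[(291,210),(291,195),(300,140),(219,188),(245,190),(243,150),(100,200)])):
    W=pts(f);print(n,f['camera_matrix'].tolist() if hasattr(f['camera_matrix'],'tolist') else f['camera_matrix'])
    h=cv2.cvtColor(f['color'],cv2.COLOR_RGB2HSV)
    for u,v in L: print((u,v),f['depth'][v,u],W[v,u].round(1),h[v,u])
t=t['color'];a=cv2.resize(t[110:270,120:330],None,fx=3.6,fy=3.6,interpolation=3)
cv2.imwrite('pics/crop.png',a[:,:,::-1])
E
```

```text
top [[417.61520482212126, 0.0, 258.7528059275746], [0.0, 417.61520482212126, 183.15049674599393], [0.0, 0.0, 1.0]]
(225, 185) 1252.1487 [609.   96.   81.8] [104 117 178]
(232, 174) 1227.0942 [636.7  75.8 113.7] [ 15 104 221]
(150, 223) 1301.5162 [485.2 323.8   5.8] [ 13 111 220]
(279, 220) 1133.5403 [503.5 -69.1 176.7] [  9 142 187]
(293, 163) 1033.3401 [628.8 -87.9 308.4] [ 15 103 222]
(206, 252) 1283.3104 [411.  140.2   4.6] [ 21  11 164]
(350, 330) 1234.5789 [ 219.9 -309.1    3.7] [ 13 137 160]
(265, 187) 1226.5221 [607.6 -24.  106. ] [120   6 217]
(100, 280) 1268.2731 [300.8 452.1  -1. ] [ 13 138 168]
(80, 30) 2288.6443 [1589.9 1055.5 -740.9] [ 21  10 179]
scene [[488.4385804107907, 0.0, 254.4581239656279], [0.0, 488.4385804107907, 199.64769445741518], [0.0, 0.0, 1.0]]
(291, 210) 1414.2332 [671.1  53.8  76.1] [103 146 157]
(291, 195) 1403.7982 [650.2  77.  107.9] [ 15 135 193]
(300, 140) 1642.6355 [497.6 322.7   4.3] [ 15 142 192]
(219, 188) 1338.9385 [510.9 -69.8 174.9] [  9 177 157]
(245, 190) 1176.5503 [629.5 -90.3 307.1] [ 16 137 188]
(243, 150) 1601.6749 [389.7 156.7  21. ] [50  9 86]
(100, 200) 1532.4221 [ 168.8 -270.1   -2.6] [ 13 173 147]
```

View pics/crop.png

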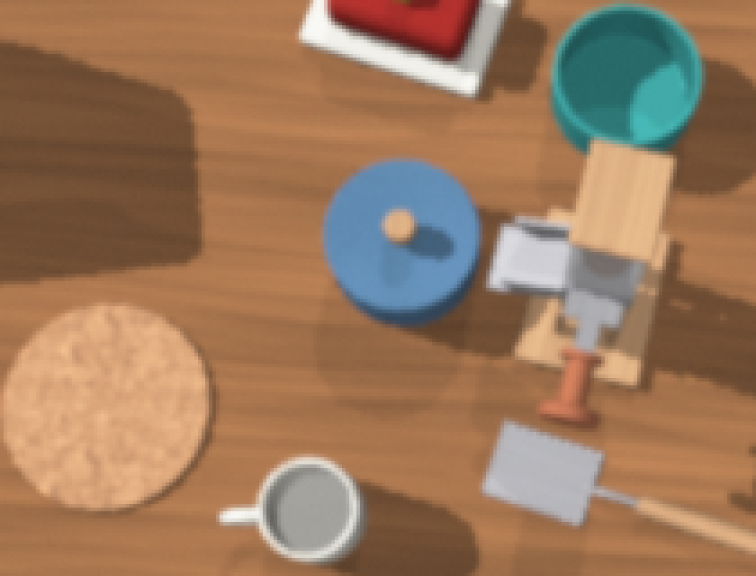

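The crop confirms it. The blue lidded crock has its light knob at (399,225), and the chute lip at (495,255) faces it. The turquoise crock at (627,80) is open, so I'll leave it alone. The gate knob is at (572,385) and the mat at (107,405).

```bash
python3 - <<'E'
from h import *
import pickle
t,c=pickle.load(open('f.pkl','rb'))
for n,f in (('top',t),('scene',c)):
    W=pts(f);h=cv2.cvtColor(f['color'],cv2.COLOR_RGB2HSV);H,S,V=[h[...,i].astype(int) for i in range(3)]
    z=W[...,2];T=n=='top';v,u=np.indices(z.shape)
    def fit(name,m,xy,r):
        m=m&(np.hypot(W[...,0]-xy[0],W[...,1]-xy[1])<r)
        if m.sum()<5: print(n,name,'none');return
        p=W[m].astype(np.float32);(cx,cy),rr=cv2.minEnclosingCircle(p[:,:2])
        print(n,name,m.sum(),'mean',p.mean(0).round(1),'med',np.median(p,0).round(1),'circ',round(cx,1),round(cy,1),round(rr,1))
        return p
    fit('lid',(H>98)&(H<118)&(S>100)&(z>66)&(z<88),(635,75),90)
    fit('knobtop',(H<30)&(S>60)&(z>99)&(z<120),(636,75),30)
    fit('mat',(z>2)&(z<12)&(V>190 if T else V>165)&(H<25)&(S>60)&(S<160),(490,323),110)
    p=fit('gate',(H<11)&(S>100)&(z>140)&(z<200),(510,-70),60)
    if p is not None: print(cv2.minAreaRect(p[:,:2]),p.min(0),p.max(0), np.linalg.svd(p[:,:2]-p[:,:2].mean(0))[2][0])
    p=fit('cap',(z>295)&(z<320),(640,-90),90)
    if p is not None: print(cv2.minAreaRect(p[:,:2]), cv2.boxPoints(cv2.minAreaRect(p[:,:2])).round(0).tolist())
    fit('mug',(z>75)&(z<100)&(S<80),(400,140),80)
    p=fit('spat',(z>1)&(z<40)&(S<60)&(z>0),(450,-60),60)
    p=fit('hopper',(z>200)&(z<290),(600,-90),70)
    fit('butter',(z>10),(760,80),60)
print(bot.get_state()['tcp_rot'], R.from_quat(bot.get_state()['tcp_rot']).as_matrix().round(3))
E
```

```text
Traceback (most recent call last):
cv2.error: OpenCV(4.12.0) /io/opencv/modules/imgproc/src/shapedescr.cpp:201: error: (-215:Assertion failed) count >= 0 && (depth == CV_32F || depth == CV_32S) in function 'minEnclosingCircle'
```

```bash
cat > m.py <<'E'
from h import *
import pickle
t,c=pickle.load(open('f.pkl','rb'))
A=np.ascontiguousarray
for n,f in (('top',t),('scene',c)):
    W=pts(f);h=cv2.cvtColor(f['color'],cv2.COLOR_RGB2HSV);H,S,V=[h[...,i].astype(int) for i in range(3)]
    z=W[...,2];T=n=='top'
    def fit(name,m,xy,r):
        m=m&(np.hypot(W[...,0]-xy[0],W[...,1]-xy[1])<r)
        if m.sum()<5: print(n,name,'none');return
        p=W[m].astype(np.float32);(cx,cy),rr=cv2.minEnclosingCircle(A(p[:,:2]))
        print(n,name,m.sum(),'mean',p.mean(0).round(1),'med',np.median(p,0).round(1),'circ',round(cx,1),round(cy,1),round(rr,1))
        return p
    fit('lid',(H>98)&(H<118)&(S>100)&(z>66)&(z<88),(635,75),90)
    fit('knobtop',(H<30)&(S>60)&(z>99)&(z<120),(636,75),30)
    fit('mat',(z>2)&(z<12)&(V>190 if T else V>165)&(H<25)&(S>60)&(S<160),(490,323),110)
    p=fit('gate',(H<11)&(S>100)&(z>140)&(z<200),(510,-70),60)
    if p is not None: print(cv2.minAreaRect(A(p[:,:2])),p.min(0),p.max(0), np.linalg.svd(p[:,:2]-p[:,:2].mean(0))[2][0])
    p=fit('cap',(z>295)&(z<320),(640,-90),90)
    if p is not None: print(cv2.minAreaRect(A(p[:,:2])), cv2.boxPoints(cv2.minAreaRect(A(p[:,:2]))).round(0).tolist())
    fit('mug',(z>75)&(z<100)&(S<80),(400,140),80)
    fit('spat',(z>1)&(z<40)&(S<60),(450,-60),60)
    fit('butter',(z>10),(760,80),60)
print(R.from_quat(bot.get_state()['tcp_rot']).as_matrix().round(3).tolist())
E
python3 m.py
```

```text
top lid 1248 mean [638.4  80.1  77.3] med [635.5  79.2  77.3] circ 640.3 81.2 64.5
top knobtop 53 mean [641.8  80.6 108.3] med [641.8  80.2 108.2] circ 642.0 80.6 11.8
top mat 2391 mean [486.3 328.8   6.7] med [486.3 329.1   6.7] circ 487.8 329.5 90.7
top gate 199 mean [507.  -67.4 180.8] med [505.3 -67.8 179.8] circ 508.9 -67.0 30.3
((511.14410400390625, -68.03104400634766), (44.545799255371094, 54.325382232666016), 81.13595581054688) [482.33185 -86.63031 163.45518] [538.48236  -42.682987 195.85765 ] [-0.98480225  0.17367934]
top cap 741 mean [621.3 -86.3 308.1] med [621.  -86.3 308.2] circ 622.1 -86.4 46.9
((622.5993041992188, -86.57478332519531), (59.667449951171875, 77.94015502929688), 80.82662963867188) [[579.0, -110.0], [656.0, -122.0], [666.0, -63.0], [589.0, -51.0]]
top mug 169 mean [406.7 140.9  87.2] med [402.5 145.4  89.4] circ 405.7 145.0 51.8
top spat 532 mean [459.5 -56.5   4.4] med [458.6 -57.4   4.1] circ 453.5 -61.8 57.8
top butter 129 mean [789.4  70.3  27.4] med [807.   69.5  15.5] circ 760.1 78.3 59.5
scene lid 1248 mean [649.8  77.3  75.3] med [652.   74.4  75.5]
[... 350 characters left out ...]
9588012695), 84.7612533569336) [486.79755 -90.49994 149.82637] [541.9439   -44.433804 191.13629 ] [ 0.97630405 -0.21640328]
scene cap 685 mean [628.  -88.9 306.1] med [628.3 -89.4 306.1] circ 625.8 -86.6 47.6
((625.83984375, -88.23146057128906), (60.49678039550781, 79.92179870605469), 81.99011993408203) [[582.0, -113.0], [661.0, -124.0], [670.0, -64.0], [590.0, -53.0]]
scene mug 204 mean [414.3 132.9  83.8] med [414.2 133.   84.2] circ 412.6 141.9 51.5
scene spat 265 mean [463.6 -62.3   3.6] med [463.7 -61.2   3.1] circ 459.5 -67.5 52.9
scene butter 171 mean [733.2  73.7  42.9] med [708.6  72.8  40.6] circ 759.9 80.0 59.8
[[-0.964, 0.267, -0.001], [0.267, 0.964, -0.002], [0.0, -0.002, -1.0]]
```

Emit:
{"name": "drive_tool", "arguments": {"moves": [[[0,0,0],-0.105,70],[[-0.4,-0.3,0],-0.105,70],[[-0.95,-0.79,0],0,70],[[-0.95,-0.79,0],0,70],[[-0.95,-0.79,0],0,70],[[-0.95,-0.79,0],0,70],[[-0.95,-0.79,0],0,70],[[-0.95,-0.79,0],0,70],[[-0.95,-0.79,0],0,70],[[-0.95,-0.79,0],0,70],[[-0.95,-0.79,0],0,70],[[-0.95,-0.79,0],0,70],[[-0.95,-0.79,0],0,70],[[-0.95,-0.79,0],0,70],[[-0.95,-0.79,0],0,70],[[-0.95,-0.79,0],0,70],[[-0.95,-0.79,0],0,70],[[-0.95,-0.79,0],0,70],[[-0.95,-0.79,0],0,70],[[-0.5,-0.4,0],0,70]]}}

```text
time: 2.6
position: [463.8, 289.5, 201.8]
tcp_rot: [0.084, 0.996, -0.0, -0.0]
force: [-0.7, -0.0, -0.2]
grip_width: 0.82
gripper_force: 0.0
```

Emit:
{"name": "drive_tool", "arguments": {"moves": [[[-0.5,-0.4,0],0,70],[[-0.9,-0.75,0],0,70],[[-0.9,-0.75,0],0,70],[[-0.9,-0.75,0],0,70],[[-0.9,-0.75,0],0,70],[[-0.9,-0.75,0],0,70],[[-0.9,-0.75,0],0,70],[[-0.9,-0.75,0],0,70],[[-0.9,-0.75,0],0,70],[[-0.9,-0.75,0],0,70],[[-0.9,-0.75,0],0,70],[[-0.9,-0.75,0],0,70],[[-0.18,-0.15,0],0,70],[[0,0,0],0,70],[[0,0,0],0,70]]}}

```text
time: 4.47
position: [642.2, 83.9, 202.2]
tcp_rot: [0.082, 0.997, 0.0, -0.0]
force: [-0.5, 0.2, 0.4]
grip_width: 0.819
gripper_force: 0.0
```

```bash
python3 - <<'E'
from h import *
s=bot.get_state();w=bot.grab_frame('wrist')
print(s['position'],s['joint_positions'].round(2),s['force'].round(2))
print(w['camera_matrix'],w['hand_eye'])
import pickle;pickle.dump((s,w),open('w.pkl','wb'))
save(w,'w0')
E
```

```text
[642.20923342  83.8702761  202.20078651] [-0.03  0.47 -0.2   1.56  0.1   1.12  1.16] [-0.53  0.2   0.45]
[[297.31863964   0.         261.13504026]
 [  0.         297.31863964 200.06151605]
 [  0.           0.           1.        ]] [[-3.16514815e-04 -9.45915682e-01 -3.24412428e-01  8.47404882e+01]
 [ 9.99999948e-01 -2.80869695e-04 -1.56700994e-04  3.29634053e-01]
 [ 5.71083081e-05 -3.24412461e-01  9.45915721e-01 -1.71724393e+02]
 [ 0.00000000e+00  0.00000000e+00  0.00000000e+00  1.00000000e+00]]
```

View pics/w0.png

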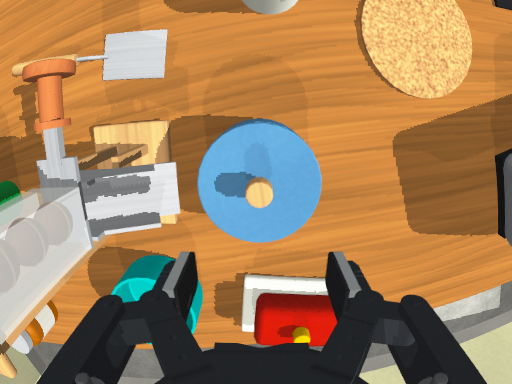

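The wrist view shows the lid knob's top centred at (260,193), the gate knob's neck at about (50,101) (front disc (49,70), collar (53,126)), and the mat centred near (417,44).

```bash
cat >> h.py <<'E'
def wray(s,w,u,v,z):
    K=w['camera_matrix'];x=(u-K[0,2])/K[0,0];y=(v-K[1,2])/K[1,1];r=np.hypot(x,y)
    d=np.array([x/r*np.sin(r),y/r*np.sin(r),np.cos(r)]);he=np.array(w['hand_eye'])
    M=R.from_quat(s['tcp_rot']).as_matrix();o=M@he[:3,3]+s['position'];d=M@he[:3,:3]@d
    return (o+d*(z-o[2])/d[2]).round(1)
E
python3 - <<'E'
from h import *
import pickle
s,w=pickle.load(open('w.pkl','rb'))
h=cv2.cvtColor(w['color'],cv2.COLOR_RGB2HSV);H,S,V=[h[...,i].astype(int) for i in range(3)]
v,u=np.indices(H.shape)
m=(H<30)&(S>60)&(abs(u-260)<25)&(abs(v-193)<25);print(m.sum(),u[m].mean(),v[m].mean())
print('knob',wray(s,w,u[m].mean(),v[m].mean()-0.7,108))
m=(H>98)&(H<118)&(S>100)&(np.hypot(u-260,v-180)<75);(a,b),r=cv2.minEnclosingCircle(np.stack([u[m],v[m]],-1).astype(np.float32));print('lid',a,b,r,wray(s,w,a,b,75))
for p in [(50,101),(49,70),(53,126)]: print(p,wray(s,w,*p,172))
# mat edge -> ellipse
P=np.array([wray(s,w,*p,6) for p in [(362,30),(379,71),(429,98),(464,76),(470,40),(447,4)]])
A=np.c_[2*P[:,:2],np.ones(6)];x=np.linalg.lstsq(A,(P[:,:2]**2).sum(1),rcond=None)[0];print('mat',x[:2],np.sqrt(x[2]+x[0]**2+x[1]**2))
E
```

```text
656 258.8521341463415 192.1966463414634
knob [639.9  82.4 108. ]
lid 259.14727783203125 180.6973114013672 62.002906799316406 [638.4  82.8  75. ]
(50, 101) [517.  -65.7 172. ]
(49, 70) [491.8 -61.5 172. ]
(53, 126) [537.6 -67.8 172. ]
mat [494.68966092 325.37764617] 84.25800760315148
```

Emit:
{"name": "drive_tool", "arguments": {"moves": [[[0.04,-0.1,0.4],0,60],[[0,0,0.9],0,60],[[0,0,0.9],0,60],[[0,0,0.9],0,60],[[0,0,0.9],0,60],[[0,0,0.9],0,60],[[0,0,0.6],0,60],[[0,0,0.3],0,60],[[0,0,0.1],0,60],[[0,0,0],0,60],[[0,0,0],0,60]]}}

```text
time: 5.9
position: [642.2, 80.7, 84.9]
tcp_rot: [0.083, 0.997, 0.0, 0.001]
force: [-0.3, 0.2, 1.9]
grip_width: 0.706
gripper_force: 0.0
```

Emit:
{"name": "drive_tool", "arguments": {"grip_force": 40, "moves": [[[0,0,0],0,40],[[0,0,0],0,32],[[0,0,0],0,26],[[0,0,0],0,20],[[0,0,0],0,15],[[0,0,0],0,15],[[0,0,0],0,15],[[0,0,0],0,15]]}}

```text
time: 6.9
position: [641.6, 80.6, 84.1]
tcp_rot: [0.083, 0.997, -0.0, -0.0]
force: [-0.9, -0.4, 0.3]
grip_width: 0.178
gripper_force: 0.0
```

```bash
python3 - <<'E'
from h import *
s=bot.get_state();w=bot.grab_frame('wrist');t=bot.grab_frame('top');c=bot.grab_frame('scene')
import pickle;pickle.dump((s,w,t,c),open('w2.pkl','wb'))
a=cv2.resize(c['color'][130:260,190:370],(554,400),interpolation=3);b=cv2.resize(w['color'],(533,400))[:,100:430]
b=cv2.resize(w['color'][110:384,130:390],None,fx=1,fy=1)
o=np.zeros((400,800,3),np.uint8);o[:,:554]=a;o[:274,554:800]=b[:,:246];cv2.imwrite('pics/chk.png',o[:,:,::-1])
E
```

```text
(no output)
```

View pics/chk.png

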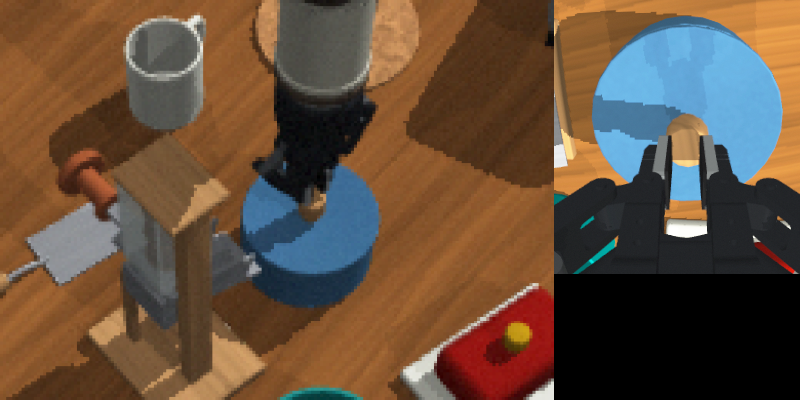

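The wrist crop (right panel) shows the pads on either side of the knob at (685,140), so it is between the fingers but the pads don't press yet. I'll close further.

Emit:
{"name": "drive_tool", "arguments": {"grip_force": 40, "moves": [[[0,0,0],0,10],[[0,0,0],0,5],[[0,0,0],0,0],[[0,0,0],0,0],[[0,0,0],0,0]]}}

```text
time: 7.68
position: [641.7, 80.6, 84.2]
tcp_rot: [0.083, 0.997, 0.0, -0.0]
force: [-0.4, -0.1, -0.6]
grip_width: -0.002
gripper_force: 0.0
```

```bash
python3 - <<'E'
from h import *
import pickle
s=bot.get_state();w=bot.grab_frame('wrist');c=bot.grab_frame('scene');t=bot.grab_frame('top')
pickle.dump((s,w,c,t),open('w3.pkl','wb'))
W=pts(c);h=cv2.cvtColor(c['color'],cv2.COLOR_RGB2HSV);m=(h[...,0]<30)&(h[...,1]>60)&(W[...,2]>98)&(W[...,2]<118)&(np.hypot(W[...,0]-640,W[...,1]-80)<45)
print('scene knob',m.sum(),W[m].mean(0),W[m].min(0),W[m].max(0))
h2=h;m=(h[...,0]>98)&(h[...,0]<118)&(h[...,1]>100)&(W[...,2]>66)&(W[...,2]<88);p=np.ascontiguousarray(W[m][:,:2].astype(np.float32));print('lid',len(p),cv2.minEnclosingCircle(p))
h=cv2.cvtColor(w['color'],cv2.COLOR_RGB2HSV);m=(h[...,0]>98)&(h[...,0]<118)&(h[...,1]>100);v,u=np.nonzero(m)
k=(abs(u-260)<130)&(v>90)&(v<330);(a,b),r=cv2.minEnclosingCircle(np.stack([u[k],v[k]],-1).astype(np.float32));print(a,b,r,wray(s,w,a,b,77))
a=cv2.resize(w['color'][110:340,130:390],None,fx=3,fy=2.5,interpolation=3);cv2.imwrite('pics/w3.png',a[:,:,::-1])
E
```

```text
scene knob 41 [651.45727044  76.24116446 105.22996964] [635.6798479   65.26440161  98.14855533] [660.79929464  91.20682072 115.83082249]
lid 1086 ((646.7481689453125, 80.7181396484375), 67.43131256103516)
262.5859375 220.8623046875 94.97319030761719 [633.   83.4  77. ]
```

View pics/w3.png

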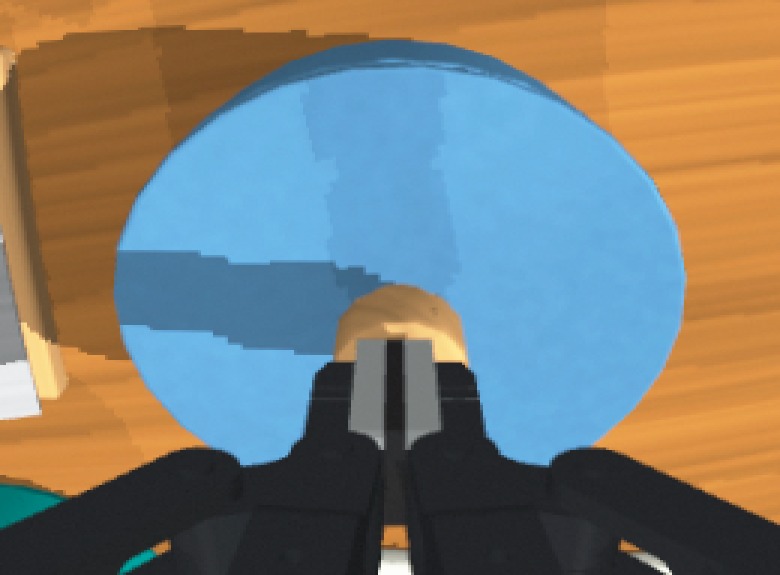

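Here the closed fingertips at (395,340) hide the knob at (400,300), which suggests they are above it and not beside it. I'll check with depth.

```bash
python3 - <<'E'
from h import *
import pickle
s,w,c,t=pickle.load(open('w3.pkl','rb'));s0,w0=pickle.load(open('w.pkl','rb'))
K=w['camera_matrix'];he=np.array(w['hand_eye'])
def P(s,w,u,v):
    x=(u-K[0,2])/K[0,0];y=(v-K[1,2])/K[1,1];r=np.hypot(x,y);d=float(w['depth'][v,u])
    q=np.array([x/r*np.tan(r),y/r*np.tan(r),1])*d
    tl=he[:3,:3]@q+he[:3,3];return d,tl.round(1),(R.from_quat(s['tcp_rot']).as_matrix()@tl+s['position']).round(1)
for n,cu,cv_ in [('padL',370,360),('padL2',370,420),('padR',425,360),('knob',400,300),('knob',400,320),('knobR',455,330),('lid',300,200),('lidR',600,280),('finger',330,380),('bodyL',280,520),('table',700,60)]:
    print(n,*P(s,w,130+cu//3,int(110+cv_/2.5)))
print('before'); [print(*P(s0,w0,*p)) for p in [(260,190),(260,196),(240,150),(185,270),(342,270),(420,50),(300,220)]]
# column profile center
print([(v,P(s,w,261,v)[2].tolist()) for v in range(218,300,8)])
W=pts(c)
for v in range(184,206,2): print(v,[W[v,u].round(0).tolist() for u in (286,290,294)])
E
```

```text
padL 146.34872436523438 [ 11.9  -3.8 -42. ] [629.3  78.9 126.2]
padL2 126.23870086669922 [ 11.7  -3.2 -63.3] [629.5  79.4 147.5]
padR 145.83653259277344 [ 12.1   5.2 -42.5] [630.6  87.8 126.6]
knob 174.0876922607422 [ 11.6   1.4 -12.8] [630.4  83.9  96.9]
knob 165.6920166015625 [ 10.9   1.3 -21.9] [631.1  83.8 106.1]
knobR 171.41537475585938 [  6.1  11.8 -17.5] [637.6  93.3 101.7]
lid 187.42889404296875 [ 30.  -19.4   7.6] [608.9  66.4  76.5]
lidR 193.2406463623047 [ 8.3 46.   6.3] [641.1 127.3  77.8]
finger 146.6659698486328 [  7.8 -10.3 -43.1] [632.3  71.8 127.2]
bodyL 92.64373016357422 [ 17.8 -12.3 -96.8] [622.1  71.4 180.9]
table 251.1664276123047 [59.2 91.5 85. ] [598.4 180.6  -0.9]
before
276.8907470703125 [ 3.8 -0.8 93.2] [638.3  83.8 109. ]
278.6610107421875 [-2.1 -0.8 93.1] [644.1  82.8 109.1]
295.80389404296875 [ 36.4 -21.  124.4] [602.8  69.2  77.8]
130.03538513183594 [ 12.4 -34.4 -59.1] [624.4  51.9 261.3]
130.0990447998047 [ 12.3  37.3 -59. ] [636.2 122.6 261.3]
320.60223388671875 [168.9 211.  196.1] [509.9 319.8   6.3]
322.7403259277344 [-40.6  42.8 126.5] [689.2 119.5 
[... 392 characters left out ...]
0]]
186 [[643.0, 58.0, 169.0], [654.0, 63.0, 174.0], [653.0, 84.0, 150.0]]
188 [[651.0, 48.0, 179.0], [652.0, 66.0, 159.0], [654.0, 83.0, 141.0]]
190 [[652.0, 48.0, 170.0], [648.0, 72.0, 138.0], [653.0, 85.0, 128.0]]
192 [[623.0, 89.0, 82.0], [652.0, 68.0, 135.0], [656.0, 82.0, 123.0]]
194 [[626.0, 86.0, 77.0], [647.0, 76.0, 111.0], [654.0, 86.0, 107.0]]
196 [[631.0, 80.0, 79.0], [649.0, 73.0, 106.0], [658.0, 81.0, 106.0]]
198 [[634.0, 76.0, 76.0], [654.0, 68.0, 107.0], [661.0, 78.0, 101.0]]
200 [[639.0, 70.0, 78.0], [651.0, 73.0, 87.0], [658.0, 84.0, 81.0]]
202 [[644.0, 64.0, 79.0], [652.0, 73.0, 77.0], [662.0, 78.0, 81.0]]
204 [[647.0, 60.0, 76.0], [657.0, 67.0, 78.0], [663.0, 78.0, 71.0]]
```

```bash
python3 - <<'E'
from h import *
import pickle
s,w,c,t=pickle.load(open('w3.pkl','rb'));s0,w0=pickle.load(open('w.pkl','rb'))
K=w['camera_matrix'];he=np.array(w['hand_eye'])
def P(w,u,v):
    x=(u-K[0,2])/K[0,0];y=(v-K[1,2])/K[1,1];r=np.hypot(x,y);d=float(w['depth'][v,u])
    return (he[:3,:3]@(np.array([x/r*np.tan(r),y/r*np.tan(r),1])*d)+he[:3,3]).round(0).tolist()
for u in (252,255,270): print('shut',u,[(v,P(w,u,v)) for v in range(240,253)])
for u in (189,192,331,334): print('open',u,[(v,P(w0,u,v)) for v in range(244,262,2)])
E
```

```text
shut 252 [(240, [10.0, -5.0, -22.0]), (241, [9.0, -5.0, -23.0]), (242, [9.0, -5.0, -23.0]), (243, [8.0, -5.0, -23.0]), (244, [8.0, -5.0, -23.0]), (245, [12.0, -5.0, -32.0]), (246, [12.0, -4.0, -34.0]), (247, [12.0, -4.0, -34.0]), (248, [12.0, -4.0, -36.0]), (249, [12.0, -4.0, -37.0]), (250, [13.0, -4.0, -39.0]), (251, [12.0, -4.0, -40.0]), (252, [13.0, -4.0, -41.0])]
shut 255 [(240, [10.0, -3.0, -23.0]), (241, [9.0, -3.0, -23.0]), (242, [9.0, -3.0, -23.0]), (243, [8.0, -3.0, -23.0]), (244, [8.0, -3.0, -23.0]), (245, [12.0, -3.0, -33.0]), (246, [12.0, -3.0, -34.0]), (247, [12.0, -3.0, -35.0]), (248, [12.0, -3.0, -36.0]), (249, [12.0, -3.0, -38.0]), (250, [12.0, -3.0, -38.0]), (251, [12.0, -3.0, -39.0]), (252, [12.0, -3.0, -40.0])]
shut 270 [(240, [10.0, 5.0, -22.0]), (241, [10.0, 5.0, -23.0]), (242, [9.0, 5.0, -22.0]), (243, [8.0, 5.0, -23.0]), (244, [8.0, 5.0, -23.0]), (245, [12.0, 5.0, -32.0]), (246, [12.0, 5.0, -33.0]), (247, [12.0, 5.0, -35.0]), (248, [12.0, 5.0, -36.0]), (249, [12.0, 5.0, -37.0]), (250, [12.0, 5.0, -38.0]), (251, [13.0, 5.0, -40.0]), (252, [12.0, 5.0, -40.0])]
op
[... 409 characters left out ...]
201.0]), (252, [12.0, -35.0, -41.0]), (254, [12.0, -35.0, -43.0]), (256, [10.0, -35.0, -43.0]), (258, [10.0, -35.0, -44.0]), (260, [9.0, -35.0, -44.0])]
open 331 [(244, [-111.0, 101.0, 203.0]), (246, [-114.0, 101.0, 202.0]), (248, [-117.0, 102.0, 203.0]), (250, [-120.0, 102.0, 202.0]), (252, [12.0, 36.0, -42.0]), (254, [11.0, 36.0, -42.0]), (256, [12.0, 35.0, -45.0]), (258, [11.0, 35.0, -45.0]), (260, [10.0, 35.0, -46.0])]
open 334 [(244, [-110.0, 105.0, 202.0]), (246, [-114.0, 106.0, 203.0]), (248, [-117.0, 106.0, 201.0]), (250, [-120.0, 106.0, 202.0]), (252, [12.0, 38.0, -41.0]), (254, [12.0, 37.0, -43.0]), (256, [12.0, 37.0, -45.0]), (258, [12.0, 36.0, -47.0]), (260, [12.0, 35.0, -50.0])]
```

Depth shows the shut fingertips end 32 mm short of the reported TCP. They were at z≈116, just above the knob top at 108, and nothing was touched. From here I use a tip offset of -32 mm, which puts the grasp point about 51 mm behind the reported TCP. I'll open, go down and grip properly.

Emit:
{"name": "drive_tool", "arguments": {"grip_force": 40, "moves": [[[0,0,0],0,60],[[0,0,0],0,60],[[0,0,0],0,60],[[0,0,0],0,60],[[0,0.05,0.2],0,60],[[0,0,0.5],0,60],[[0,0,0.5],0,60],[[0,0,0.35],0,60],[[0,0,0.15],0,60],[[0,0,0],0,45],[[0,0,0],0,35],[[0,0,0],0,28],[[0,0,0],0,20],[[0,0,0],0,15],[[0,0,0],0,15]]}}

```text
time: 9.7
position: [642.3, 81.7, 50.7]
tcp_rot: [0.083, 0.997, 0.0, 0.0]
force: [-0.8, -0.3, 4.5]
grip_width: 0.3
gripper_force: 39.5
```

Emit:
{"name": "drive_tool", "arguments": {"moves": [[[0,0,-0.1],0,15],[[0,0,-0.3],0,15],[[0,0,-0.5],0,15],[[0,0,-0.6],0,15],[[0,0,-0.6],0,15],[[0,0,-0.4],0,15],[[0,0,0],0,15]]}}

```text
time: 10.58
position: [642.6, 81.7, 101.3]
tcp_rot: [0.083, 0.997, 0.0, 0.001]
force: [-0.3, 0.2, -2.1]
grip_width: 0.302
gripper_force: 39.4
```

Emit:
{"name": "drive_tool", "arguments": {"moves": [[[0.2,0.23,0],0,15],[[0.45,0.52,0],0,15],[[0.7,0.8,0],0,15],[[0.7,0.8,0],0,15],[[0.7,0.8,0],0,15],[[0.7,0.8,0],0,15],[[0.7,0.8,0],0,15],[[0.7,0.8,0],0,15],[[0.7,0.8,0],0,15],[[0.7,0.8,0],0,15],[[0.7,0.8,0],0,15],[[0.7,0.8,0],0,15],[[0.7,0.8,0],0,15],[[0.55,0.63,0],0,15],[[0.35,0.4,0],0,15],[[0.2,0.23,0],0,15],[[0,0,0],0,15],[[0,0,0],0,15]]}}

```text
time: 12.82
position: [491.7, 325.2, 100.1]
tcp_rot: [0.083, 0.997, -0.0, 0.0]
force: [-0.3, -0.3, -2.3]
grip_width: 0.305
gripper_force: 39.4
```

```bash
python3 - <<'E'
from h import *
s=bot.get_state();c=bot.grab_frame('scene');w=bot.grab_frame('wrist')
print(s['position'],s['force'].round(1),s['grip_width'],s['gripper_force'])
o=np.hstack([cv2.resize(c['color'],(400,300)),cv2.resize(w['color'],(400,300))]);cv2.imwrite('pics/l.png',o[:,:,::-1])
E
```

```text
[491.68234934 325.16842402 100.14910685] [-0.3 -0.3 -2.3] 0.3048274384284421 39.437620639801025
```

View pics/l.png

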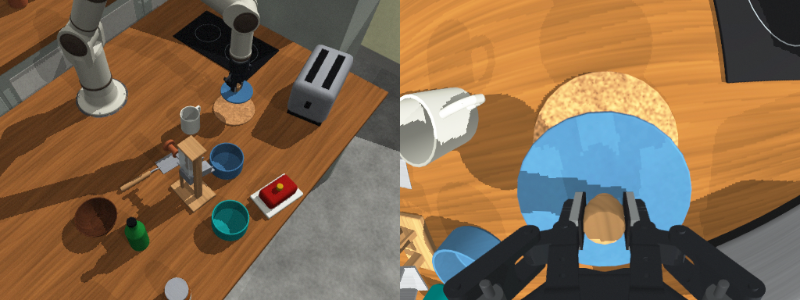

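The left panel shows the lid held level over the mat at (236,95), with the crock open at (227,160) and standing in place. The right panel shows the lid over the mat.

Emit:
{"name": "drive_tool", "arguments": {"moves": [[[0,0.14,0.3],0,15],[[0,0,0.7],0,15],[[0,0,0.8],0,15],[[0,0,0.8],0,15],[[0,0,0.8],0,15],[[0,0,0.8],0,15],[[0,0,0.4],0,15],[[0,0,0.2],0,15],[[0,0,0.15],0,15],[[0,0,0.1],0,15],[[0,0,0.05],0,15],[[0,0,0],0,15]]}}

```text
time: 14.42
position: [491.7, 328.9, -1.6]
tcp_rot: [0.083, 0.997, 0.0, 0.0]
force: [0.4, 0.1, -3.1]
grip_width: 0.301
gripper_force: 39.5
```

Emit:
{"name": "drive_tool", "arguments": {"moves": [[[0,0,0.05],0,15],[[0,0,0.05],0,15],[[0,0,0.05],0,15],[[0,0,0],0,15]]}}

```text
time: 14.92
position: [491.5, 328.7, -4.9]
tcp_rot: [0.083, 0.997, -0.0, -0.0]
force: [0.2, -0.0, -3.0]
grip_width: 0.303
gripper_force: 39.5
```

Emit:
{"name": "drive_tool", "arguments": {"moves": [[[0,0,0.05],0,15],[[0,0,0.05],0,15],[[0,0,0.03],0,15],[[0,0,0],0,15]]}}

```text
time: 15.42
position: [491.6, 328.8, -7.3]
tcp_rot: [0.083, 0.997, -0.0, -0.0]
force: [-2.0, -1.0, 0.5]
grip_width: 0.304
gripper_force: 39.7
```

Force has gone from -3.0 to +0.5 N, so the lid is down on the mat. Releasing and rising.

Emit:
{"name": "drive_tool", "arguments": {"moves": [[[0,0,0],0,30],[[0,0,0],0,40],[[0,0,0],0,60],[[0,0,0],0,60],[[0,0,0],0,60],[[0,0,-0.3],0,60],[[0,0,-0.7],0,60],[[0,0,-1],0,60],[[0,0,-1],0,60],[[0,0,-1],0,60],[[0,0,-1],0,60],[[0,0,-1],0,60],[[0,0,-1],0,60],[[0,0,-1],0,60],[[0,0,-1],0,60],[[0,0,-1],0,60],[[0,0,-0.5],0,60],[[0,0,0],0,60]]}}

```text
time: 17.68
position: [492.0, 329.1, 203.8]
tcp_rot: [0.083, 0.997, 0.001, 0.001]
force: [-0.3, -0.8, -0.7]
grip_width: 0.7
gripper_force: 0.0
```

```bash
python3 - <<'E'
from h import *
s=bot.get_state();w=bot.grab_frame('wrist')
print(s['position'],s['force'].round(1),s['grip_width'])
save(w,'w4')
h=cv2.cvtColor(w['color'],cv2.COLOR_RGB2HSV);m=(h[...,0]>98)&(h[...,0]<118)&(h[...,1]>100);v,u=np.nonzero(m)
k=(np.hypot(u-261,v-190)<90);(a,b),r=cv2.minEnclosingCircle(np.stack([u[k],v[k]],-1).astype(np.float32));print('lid',a,b,r,wray(s,w,a,b,17))
E
```

```text
[491.9860562  329.08642646 203.76920525] [-0.3 -0.8 -0.7] 0.7000720564383051
lid 260.4548034667969 169.70904541015625 52.118587493896484 [490.8 329.   17. ]
```

View pics/w4.png

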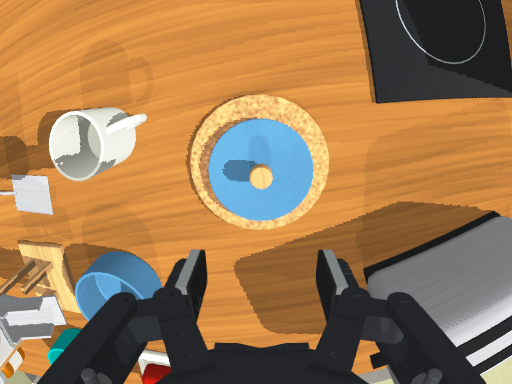

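The lid sits right way up at (261,177), inside the mat's outline. The measured centre is (491,329) against the mat's (490,328). Next is the gate.

Emit:
{"name": "drive_tool", "arguments": {"moves": [[[-0.07,-0.3,0],0,60],[[-0.14,-0.6,0],0,60],[[-0.23,-1,0],0,60],[[-0.23,-1,0],0,60],[[-0.23,-1,0],0,60],[[-0.23,-1,0],0,60],[[-0.23,-1,0],0,60],[[-0.23,-1,0],0,60],[[-0.23,-1,0],0,60],[[-0.23,-1,0],0,60],[[-0.23,-1,0],0,60],[[-0.23,-1,0],0,60],[[-0.23,-1,0],0,60],[[-0.23,-1,0],0,60],[[-0.23,-1,0],0,60],[[-0.23,-1,0],0,60],[[-0.23,-1,0],0,60],[[-0.23,-1,0],0,60],[[-0.23,-1,0],0,60],[[-0.16,-0.7,0],0,60]]}}

```text
time: 20.23
position: [514.2, -54.2, 202.7]
tcp_rot: [0.084, 0.996, -0.0, 0.0]
force: [0.5, 0.1, 0.2]
grip_width: 0.7
gripper_force: 0.0
```

Emit:
{"name": "drive_tool", "arguments": {"moves": [[[-0.12,-0.5,0],0,60],[[-0.06,-0.3,0],0,60],[[0,0,0],0,60],[[0,0,0],0,60]]}}

```text
time: 20.72
position: [515.5, -67.8, 202.5]
tcp_rot: [0.082, 0.997, 0.0, -0.0]
force: [1.3, 0.8, 0.1]
grip_width: 0.703
gripper_force: 0.0
```

```bash
python3 - <<'E'
from h import *
s=bot.get_state();w=bot.grab_frame('wrist')
import pickle;pickle.dump((s,w),open('w5.pkl','wb'))
print(s['position'],s['force'].round(1),s['grip_width'],s['joint_positions'].round(2))
K=w['camera_matrix'];he=np.array(w['hand_eye']);d=w['depth'];v,u=np.indices(d.shape)
x=(u-K[0,2])/K[0,0];y=(v-K[1,2])/K[1,1];r=np.hypot(x,y)+1e-9
T=np.stack([x/r*np.tan(r)*d,y/r*np.tan(r)*d,d],-1)@he[:3,:3].T+he[:3,3]
W=T@R.from_quat(s['tcp_rot']).as_matrix().T+s['position']
h=cv2.cvtColor(w['color'],cv2.COLOR_RGB2HSV);m=(h[...,0]<12)&(h[...,1]>110)&(W[...,2]>140)&(W[...,2]<200)&(np.hypot(W[...,0]-515,W[...,1]+68)<60)
p=T[m];print(m.sum(),p.min(0).round(1),p.max(0).round(1),W[m].max(0))
for a in range(-40,41,5):
    q=p[(p[:,0]>=a)&(p[:,0]<a+5)]
    if len(q): print(a,len(q),q[:,1].min().round(1),q[:,1].max().round(1),q[:,2].min().round(1))
save(w,'w5')
E
```

```text
[515.54330212 -67.81746102 202.54727181] [1.3 0.8 0.1] 0.702774710069302 [ 0.13  0.24 -0.06  1.89  0.01  1.02  1.47]
2061 [-23.  -24.7  10.9] [31.4 20.1 54.1] [536.93142063 -42.92938114 191.65577144]
-25 55 -17.4 -4.9 17.7
-20 368 -17.9 14.3 18.3
-15 80 -12.0 9.4 23.9
-10 71 -11.9 -3.4 24.4
-5 74 -11.8 8.4 23.7
0 71 -11.7 -3.4 23.8
5 79 -11.5 -3.3 23.5
10 68 -12.2 -3.3 23.1
15 7 -11.1 -4.4 13.3
20 189 -24.6 19.9 10.9
25 212 -24.7 9.5 10.9
30 787 -24.0 20.1 12.3
```

View pics/w5.png

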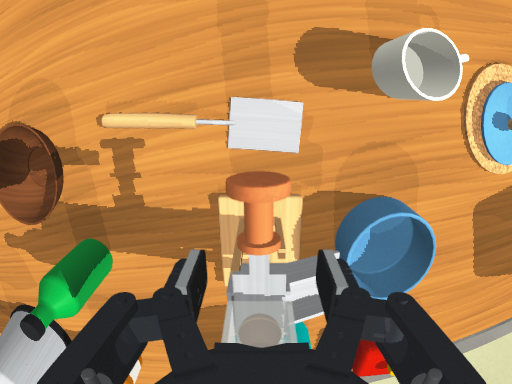

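The view shows the gate neck at (259,222), straight between and ahead of the fingers, with nothing else near. The neck centre is at tool x +1.5, y -1.5 mm.

Emit:
{"name": "drive_tool", "arguments": {"grip_force": 60, "moves": [[[0.1,-0.08,0.2],0,60],[[0,0,0.5],0,60],[[0,0,0.7],0,60],[[0,0,0.8],0,60],[[0,0,0.8],0,60],[[0,0,0.7],0,60],[[0,0,0.45],0,60],[[0,0,0.2],0,60],[[0,0,0],0,60],[[0,0,0],0,45],[[0,0,0],0,32],[[0,0,0],0,25],[[0,0,0],0,18],[[0,0,0],0,10],[[0,0,0],0,10],[[0,0,0],0,10]]}}

```text
time: 22.78
position: [513.5, -69.7, 116.0]
tcp_rot: [0.083, 0.997, 0.0, 0.0]
force: [-1.4, 0.9, 5.5]
grip_width: 0.24
gripper_force: 58.4
```

Emit:
{"name": "drive_tool", "arguments": {"moves": [[[0.15,0,0],0,10],[[0.3,0,0],0,10],[[0.4,0,0],0,10],[[0.5,0,0],0,10],[[0.5,0,0],0,10],[[0.4,0,0],0,10],[[0.3,0,0],0,10],[[0.2,0,0],0,10],[[0.1,0,0],0,10],[[0.05,0,0],0,10]]}}

```text
time: 24.02
position: [459.3, -61.1, 116.1]
tcp_rot: [0.083, 0.997, -0.0, 0.003]
force: [8.6, -2.2, -4.7]
grip_width: 0.241
gripper_force: 58.7
```

Emit:
{"name": "drive_tool", "arguments": {"moves": [[[0.1,0,0],0,10],[[0.1,0,0],0,10],[[0.05,0,0],0,10],[[0.05,0,0],0,10],[[0,0,0],0,10]]}}

```text
time: 24.65
position: [454.6, -60.3, 116.2]
tcp_rot: [0.083, 0.997, -0.0, 0.004]
force: [13.0, -2.8, -8.9]
grip_width: 0.24
gripper_force: 58.9
```

Emit:
{"name": "drive_tool", "arguments": {"moves": [[[0.05,0,0],0,10],[[0.05,0,0],0,10],[[0,0,0],0,10],[[0,0,0],0,10],[[0,0,0],0,10],[[0,0,0],0,10],[[0,0,0],0,10],[[0,0,0],0,10],[[0,0,0],0,10],[[0,0,0],0,10],[[0,0,0],0,10],[[0,0,0],0,10],[[0,0,0],0,10],[[0,0,0],0,10],[[0,0,0],0,10],[[0,0,0],0,10],[[0,0,0],0,10],[[0,0,0],0,10],[[0,0,0],0,10],[[0,0,0],0,10]]}}

```text
time: 27.15
position: [454.7, -60.3, 116.3]
tcp_rot: [0.083, 0.997, -0.0, 0.006]
force: [17.4, -4.4, -15.0]
grip_width: 0.238
gripper_force: 59.2
```

```bash
python3 - <<'E'
from h import *
s=bot.get_state();w=bot.grab_frame('wrist');c=bot.grab_frame('scene');t=bot.grab_frame('top')
print(s['position'],s['force'].round(1),s['grip_width'])
o=np.hstack([cv2.resize(c['color'][150:260,190:340],(400,300)),cv2.resize(t['color'][130:230,200:320],(400,300))]);cv2.imwrite('pics/n.png',o[:,:,::-1])
E
```

```text
[454.69885233 -60.29543629 116.33247766] [ 17.4  -4.4 -15. ] 0.23802164121502506
```

View pics/n.png

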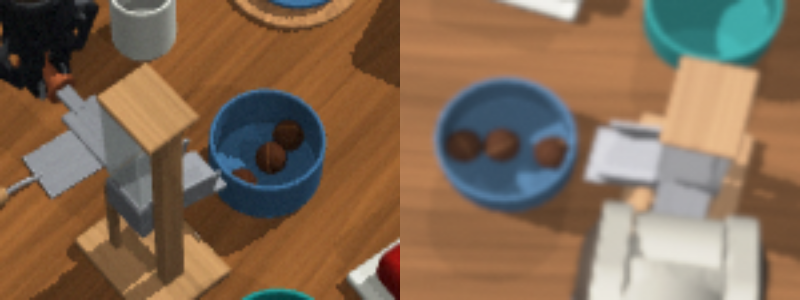

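All three walnuts lie in the crock: (463,145), (501,145) and (550,152) in the right panel. The hopper is empty, and the gate is at its stop because force rose with no further travel. I'll ease it back and let go.

Emit:
{"name": "drive_tool", "arguments": {"moves": [[[-0.2,0,0],0,10],[[-0.4,0,0],0,10],[[-0.5,0,0],0,10],[[-0.5,0,0],0,10],[[-0.5,0,0],0,10],[[-0.4,0,0],0,10],[[-0.25,0,0],0,10],[[-0.1,0,0],0,10],[[0,0,0],0,10],[[0,0,0],0,60],[[0,0,0],0,60],[[0,0,0],0,60],[[0,0,0],0,60],[[0,0,0],0,60],[[0,0,0],0,60],[[0,0,0],0,60]]}}

```text
time: 29.3
position: [504.4, -68.4, 115.6]
tcp_rot: [0.083, 0.997, -0.0, -0.0]
force: [-0.7, 0.3, -0.4]
grip_width: 0.704
gripper_force: 0.0
```

Emit:
{"name": "drive_tool", "arguments": {"moves": [[[0,0,-0.2],0,60],[[0,0,-0.5],0,60],[[0,0,-0.8],0,60],[[0,0,-0.8],0,60],[[0,0,-0.8],0,60],[[0,0,-0.8],0,60],[[0,0,-0.8],0,60],[[0.2,0,-0.5],0,60],[[0.5,0,0],0,60],[[0.5,0,0],0,60],[[0.3,0,0],0,60],[[0,0,0],0,60],[[0,0,0],0,60]]}}

```text
time: 30.92
position: [475.0, -63.5, 219.5]
tcp_rot: [0.083, 0.997, 0.0, 0.0]
force: [-0.4, 0.1, 0.3]
grip_width: 0.705
gripper_force: 0.0
```

```bash
python3 - <<'E'
from h import *
s=bot.get_state();w=bot.grab_frame('wrist');c=bot.grab_frame('scene')
print(s['time'],s['position'],s['force'].round(1),s['grip_width'])
K=w['camera_matrix'];he=np.array(w['hand_eye']);d=w['depth'];v,u=np.indices(d.shape)
x=(u-K[0,2])/K[0,0];y=(v-K[1,2])/K[1,1];r=np.hypot(x,y)+1e-9
W=(np.stack([x/r*np.tan(r)*d,y/r*np.tan(r)*d,d],-1)@he[:3,:3].T+he[:3,3])@R.from_quat(s['tcp_rot']).as_matrix().T+s['position']
h=cv2.cvtColor(w['color'],cv2.COLOR_RGB2HSV);m=(h[...,0]<12)&(h[...,1]>110)&(W[...,2]>140)&(W[...,2]<200)&(np.hypot(W[...,0]-500,W[...,1]+68)<80)
print('gate',W[m].min(0),W[m].max(0))
o=np.hstack([cv2.resize(c['color'],(400,300)),cv2.resize(w['color'],(400,300))]);cv2.imwrite('pics/e.png',o[:,:,::-1])
E
```

```text
30.925 [474.95212741 -63.45096224 219.4833168 ] [-0.4  0.1  0.3] 0.7051326515163303
gate [480.54361016 -88.90377989 146.74124244] [539.4468954  -42.63915493 191.77149286]
```

View pics/e.png

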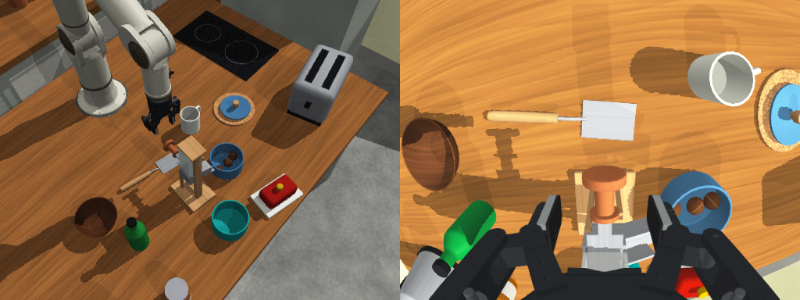

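The gate's rear collar is back at x≈538, as at the start. The lid is on the mat at (236,105) and the nuts are in the crock at (231,157). The robot touches nothing.

```bash
python3 -c "
from plant import bot
print(bot.sign_off())"
```

```text
the job is handed in; nothing more can be done
None
```

The job is handed in at about 31 s of robot time: the lid is right way up on the cork mat, all three walnuts are in the blue crock, and the gate is back home. One first grasp closed in the air above the knob, touching nothing, because the fingertips end 32 mm short of the reported TCP.

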